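Lock the frame corners

TASK

Drop each of the two wooden keys into the slot of the frame-corner clamp that it fits, all the way down. Once both are in, pick up the mallet and knock the sprung lock pin of each clamp fully home with its head, in brisk blows rather than by slowly leaning on it, touching the pins with nothing but the mallet. Then stand the mallet, head down, on the cork mat and let go; leave everything else on the bench where it is.

Things in the scene. Friction and masses are not known exactly. Their poses are not given: they have to be found in the camera images.
- key_short: loose pale-wood key, a plain bar 64 mm long (its x), 20 mm wide (its y), 45 mm tall (its z), standing on its long narrow edge, 50 g; origin at the centre of its underside. It belongs in the short slot
- block_short: fixed corner clamp with the short slot: steel base 165 x 120 x 12 mm, origin at the centre of its underside. At x = -45 mm a dark-wood block, 55 mm (x) by 99 mm (y), top at 45 mm, holds the slot; two frame-rail stubs slope off its ends to +x (tops at 38 mm, reaching 102 mm to each side); at x = +45 mm the lock pin's steel sleeve, 34 mm diameter, top at 50 mm
- slot_short (a point): centre of the mouth of the short (the smaller) slot, 45 mm above the table; the slot is 69 mm long along the clamp's y axis, 25 mm wide along its x axis and 26 mm deep, with a small chamfer; axes are the clamp's. A seated key stands 19 mm proud
- slot_short_floor (a point): centre of the floor of the short slot, 19 mm above the table
- pin_short (a joint): depth of the sprung lock pin of the short-slot clamp, m: 0 fully up, 0.030 fully home; needs about 6 to 10 N and stays where it is driven
- pin_short_top (a point): centre of the flat steel cap (28 mm diameter) of that lock pin; 87 mm above the table when up, 57 mm (7 mm above its sleeve) when fully home; moves with the pin
- key_long: loose pale-wood key, a plain bar 90 mm long (its x), 20 mm wide (its y), 45 mm tall (its z), standing on its long narrow edge, 50 g; origin at the centre of its underside. It belongs in the long slot
- block_long: fixed corner clamp with the long slot: steel base 165 x 120 x 12 mm, origin at the centre of its underside. At x = -45 mm a dark-wood block, 55 mm (x) by 125 mm (y), top at 45 mm, holds the slot; two frame-rail stubs slope off its ends to +x (tops at 38 mm, reaching 115 mm to each side); at x = +45 mm the lock pin's steel sleeve, 34 mm diameter, top at 50 mm
- slot_long (a point): centre of the mouth of the long (the larger) slot, 45 mm above the table; the slot is 95 mm long along the clamp's y axis, 25 mm wide along its x axis and 26 mm deep, with a small chamfer; axes are the clamp's. A seated key stands 19 mm proud
- slot_long_floor (a point): centre of the floor of the long slot, 19 mm above the table
- pin_long (a joint): depth of the sprung lock pin of the long-slot clamp, m: 0 fully up, 0.030 fully home; needs about 6 to 10 N and stays where it is driven
- pin_long_top (a point): centre of the flat steel cap (28 mm diameter) of that lock pin; 87 mm above the table when up, 57 mm (7 mm above its sleeve) when fully home; moves with the pin
- mallet: loose mallet, about 0.4 kg, standing on its striking face: black rubber cylinder head 50 mm diameter, 85 mm tall, axis z, origin at the centre of its lower face (the striking face); wooden handle of section 22 mm (y) by 24 mm (z) leaves the head level along -x, its axis 45 mm above the lower face, and ends 174 mm from the head's axis
- mallet_grip (a point): point on the handle axis, 40 mm from the head's axis and 45 mm above the striking face; axes are the mallet's
- mat: square cork mat 120 x 120 x 4 mm fixed on the table; origin at the centre of its underside, its top is 4 mm above the table
- cup: bystander: clear plastic cup 68 mm diameter, 85 mm tall; loose; origin at the centre of its underside
- stone: bystander: large flat grey pebble 72 mm across, 28 mm high; loose; origin at the centre of its underside
- glue: bystander: white glue bottle 54 mm diameter, 140 mm tall; loose; origin at the centre of its underside
- brushes: bystander: glass jar 76 mm diameter, 100 mm tall, with brushes up to 200 mm high; loose; origin at the centre of its underside
- phone: bystander: black phone 150 x 74 x 9 mm lying flat; loose; origin at the centre of its underside
- offcut: bystander: pale-wood offcut 130 x 20 x 45 mm (x, y, z), like the keys but too long for either slot; loose; origin at the centre of its underside
- pliers: bystander: small pliers with orange grips, 160 mm long, lying flat; loose; origin at the centre of its underside
Not all that is in view belongs to the job. Leave any black look-alike of the key_long alone.

How it is judged:
On the way, in this order (a step that is already met when the one before it is completed fails the run):
1. both keys are down in their own slots while both lock pins are still up (horizontal distance between key_short and slot_short below 0.006 m and z of key_short in the frame of slot_short_floor below 0.004 m and angle between each of key_short, key_long's own z axis and vertical below 0.15 rad and horizontal distance between key_long and slot_long below 0.006 m and z of key_long in the frame of slot_long_floor below 0.004 m and value of joint each of pin_short, pin_long below 0.007 m), for 0.1 s.
2. one lock pin is knocked down beyond 8 mm by the moving mallet (pin faster than 0.04 m/s) (((value of joint pin_short above 0.008 m and velocity of joint pin_short above 0.04 m/s and contact force between mallet and pin_short above 0.5 N) or (value of joint pin_long above 0.008 m and velocity of joint pin_long above 0.04 m/s and contact force between mallet and pin_long above 0.5 N))).
3. with one pin home (beyond 26 mm), the other is knocked down beyond 8 mm by the moving mallet in the same way (((value of joint pin_short above 0.026 m and value of joint pin_long above 0.008 m and velocity of joint pin_long above 0.04 m/s and contact force between mallet and pin_long above 0.5 N) or (value of joint pin_long above 0.026 m and value of joint pin_short above 0.008 m and velocity of joint pin_short above 0.04 m/s and contact force between mallet and pin_short above 0.5 N))).
At the end, for the whole second after the job is handed in: Each key is down in its own slot (within 6 mm of centre, 4 mm of the floor), both pins are beyond 26 of 30 mm, the mallet is released and at rest, upright on its face, head centre within 40 mm of the mat centre, and every bystander is within 30 mm of its start (horizontal distance between key_short and slot_short below 0.006 m and z of key_short in the frame of slot_short_floor below 0.004 m and angle between each of key_short, key_long's own z axis and vertical below 0.15 rad and horizontal distance between key_long and slot_long below 0.006 m and z of key_long in the frame of slot_long_floor below 0.004 m and value of joint each of pin_short, pin_long above 0.026 m and horizontal distance between mallet and mat below 0.04 m and height (world z) of mallet below 0.008 m and angle between mallet's own z axis and vertical below 0.1 rad and linear speed of mallet below 0.02 m/s and contact force between mallet and the fingers below 0.1 N and distance of each of cup, stone, glue, brushes, phone, offcut, pliers from where it was at the start of the episode below 0.03 m); the robot touches nothing.
It fails at once if the gripper or arm touches a lock pin (contact force between any of the fingers, the arm and pin_short above 0.5 N or contact force between any of the fingers, the arm and pin_long above 0.5 N).
It fails at once if a bystander is moved by more than 30 mm or tipped over (distance of any of cup, stone, glue, brushes, phone, offcut, pliers from where it was at the start of the episode above 0.03 m or angle between any of cup, stone, glue, brushes, phone, offcut, pliers's own z axis and vertical above 0.6 rad).
It also fails if it takes over 72 s, if anything falls off the work surface, if the arm or the gripper's body presses on something with over 40 N, if the wrist force passes 120 N, or if a joint passes its speed limit or range.

ROBOT

A 7-joint arm with a two-finger parallel gripper is mounted at the origin on the work surface. World frame = base frame: x ahead of the robot, y to its left, z up, the work surface at z = 0. Lengths are in m, angles in rad, forces in N, time in s.
With the tool pointing down it reaches from about 0.425 to 0.925 m from the base axis. Payload 6.8 kg.
Tool frame: the origin (TCP) lies at the very end of the fingers, on their centre line; the grasp point (between the pads) lies 19 mm behind it (grip_point_offset is the distance from the TCP to the grasp point, in m); z points along the fingers, y is the line along which they close (so a half turn about z gives the same grasp; the last joint's range is limited). The gripper opens to 85 mm and grips with 20 to 120 N. Pads are 22 mm wide; open, the fingers measure 114 mm over their backs; the gripper's body (76 mm by 85 mm) begins 54 mm behind the grasp point. The pads swing forward as they close: fully open they stand 13 mm farther back than shut.
Start: joints at [1.151, 0.477, 0.022, 1.555, -0.011, 1.109, -0.083], TCP at [0.207, -0.642, 0.231] pointing down, gripper open.
Joint ranges: [-2.96, 2.96], [-0.34, 2.1], [-1.41, 1.46], [0.24, 2.44], [-1.37, 4.51], [0.17, 1.92], [-2.96, 2.96]. Speed limits (rad/s): [2.39, 2.39, 3.14, 3.14, 3.14, 3.14, 3.14].

INTERFACE

Orientations are given as a unit quaternion [w, x, y, z].
In Python, from station import * gives the robot as it stands.
- The arm moves only by the tool carry_out, never from a script. Its argument "rows" is text: rows parted by semicolons, each of 4 numbers parted by spaces: the shift along the world's x, y, z in mm, then the turn about the world's z in degrees. In form: dx dy dz yaw; .... A call has 1 to 10 rows; each row shifts and turns the commanded pose from where the row before left it; what a row does not reach is not made up. A row lasts 1/8 s, in which the tool goes at most 62.5 mm and 10.7 degrees, less where a joint would pass 70% of its speed; a pose out of reach is approached as far as the arm can. A call is refused whole if a number of a shift passes 62.5 or a number of a turn 10.7, either way. A call with a gripper value outside its range is refused whole. "claw" is the finger opening in mm, from 0 to 85.4, set as the call begins (left out, the last holds). The fingers move at their own pace and stop on an object; "force" is the grip in N (left out, the last holds). Time passes only in rows, so rows that do not move let the fingers close. It gives the time, the measured TCP pose, the force, the opening and the grip force at its end, in the units of the state.
- get_obs(): the state, without advancing time (a new reading comes with each control period).
- read_camera(name): name is "side" or "top"; returns a dict with "img" (480x640x3 uint8, blue, green, red), "fov_y" (degrees; the focal length in pixels is half the picture's height over the tangent of half this angle, whatever the lens; pixels are square), "cx", "cy" (the principal point, pixels), "world_to_cam" (4x4, takes a point from world to camera coordinates). Camera axes: x right, y up, looking along -z (the intrinsics and any distortion apply to the point x, -y, -z); pixel columns grow to the right and rows downward; lengths in m; the calibration is good to about 2 mm. A picture is of the moment at which its call begins. There is no depth.
- hand_in(): hands the job in; it is judged then, once.
Trained networks look in the newest picture that a camera, given by its name, has taken for a name from the list of things; names that differ only in an ending like _2 or _b are one class to them, and where a whole thing is asked for, a point or a joint stands for the part that bears it (a point fixed in the world has none). Each returns a list of dicts, best first, with "confidence" (0 to 1); they miss things now and then, are a little off and sometimes report something else, mostly with a low value. They report only what shows in the picture. A call takes as long as a camera call. They do not tell look-alikes from the thing itself.
- recognise(camera, thing): "centre" ([column, row] in pixels, amid what is visible of it).
- outline_of(camera, thing): "pixels" (480x640 bool, what is visible of it) and "centre" ([column, row] in pixels, amid what is visible of it).
- place_of(camera, thing): "centre" ([column, row] in pixels: a listed point, or the origin of a listed thing).
The state is a dict: "t": time; "q": joint angles; "joint_vel": joint speeds; "joint_torque": joint torques, N m; "eef_pos": TCP position; "tool_rot": TCP orientation; "contact_force": force on the tool from outside, world axes, zero at the start; "torque": the same for the moment, N m; "gripper_width": opening from 0.0 (shut) to 1.0 (fully open); "grasp_force": force on a finger pad.
Only numpy, scipy, OpenCV 4.12 (cv2) and the standard library are available. Lean on these libraries where they do the work, as an engineer would, in place of code of your own. Each camera call takes 0.05 s, during which the arm holds its last target. There are 200 camera calls.

## Working session

There is one attempt and no reset: what is moved stays moved. The work goes in short steps, Python scripts to look and compute and a tool call to move; the robot and the scene stay as the last step left them, time stands still between calls to the robot, and variables do not carry over. Pictures are saved under pics/ and viewed, at most 10 in all, crops included, and the job is handed in when it is done.

Besides the shell and the picture viewer there is one more tool, called by a JSON object that holds its "api" and its "payload", one argument or row to a line. carry_out: Moves the arm, as the interface text tells. Its arguments: {"type":"object","properties":{"rows":{"type":"string"},"claw":{"type":"number"},"force":{"type":"number"}},"required":["rows"]}

```bash
mkdir -p pics; cat > h.py <<'E'
from station import *
import numpy as np, cv2
def cam(n):
    return read_camera(n)
def ray(c,p):
    f=240/np.tan(np.radians(c["fov_y"])/2)
    M=np.array(c["world_to_cam"]);R=M[:3,:3];o=-R.T@M[:3,3]
    d=R.T@np.array([(p[0]-c["cx"])/f,-(p[1]-c["cy"])/f,-1.]);return o,d
def atz(c,p,z):
    o,d=ray(c,p);return o+d*(z-o[2])/d[2]
def tri(c1,p1,c2,p2):
    A=[];b=[]
    for c,p in((c1,p1),(c2,p2)):
        o,d=ray(c,p);d=d/np.linalg.norm(d);P=np.eye(3)-np.outer(d,d);A.append(P);b.append(P@o)
    x=np.linalg.lstsq(np.vstack(A),np.hstack(b),rcond=None)[0]
    return x
def proj(c,X):
    f=240/np.tan(np.radians(c["fov_y"])/2);M=np.array(c["world_to_cam"])
    v=M[:3,:3]@np.array(X)+M[:3,3];return np.array([c["cx"]+f*v[0]/-v[2],c["cy"]-f*v[1]/-v[2]])
E
python3 - <<'E'
from h import *
o=get_obs();print({k:np.round(v,3) for k,v in o.items()})
C={n:cam(n) for n in("top","side")}
for n,c in C.items():
    cv2.imwrite(f"pics/{n}0.png",c["img"]);print(n,c["fov_y"],c["cx"],c["cy"],[k for k in c],np.round(np.array(c["world_to_cam"]),3).tolist())
for t in "key_short key_long block_short block_long slot_short slot_long pin_short_top pin_long_top mallet mallet_grip mat offcut".split():
    r={n:place_of(n,t)[:3] for n in C}
    print(t,{n:[(np.round(x["centre"]).astype(int).tolist(),round(x["confidence"],2)) for x in v] for n,v in r.items()})
    if r["top"] and r["side"]: print("   ",tri(C["top"],r["top"][0]["centre"],C["side"],r["side"][0]["centre"]).round(4))
E
```

```text
{'t': np.float64(0.0), 'q': array([ 1.151,  0.478,  0.022,  1.556, -0.012,  1.109, -0.083]), 'joint_vel': array([ 0.   ,  0.001, -0.001,  0.   , -0.001, -0.001, -0.   ]), 'joint_torque': array([ 1.0000e-03, -5.9644e+01,  1.6080e+00, -2.8120e+01,  1.2000e-02,
        9.0000e-03,  0.0000e+00]), 'eef_pos': array([ 0.207, -0.642,  0.23 ]), 'tool_rot': array([-0.001,  0.988,  0.155, -0.   ]), 'contact_force': array([-0.181, -0.051, -0.789]), 'torque': array([0.029, 0.   , 0.012]), 'grasp_force': np.float64(0.0), 'gripper_width': np.float64(0.998)}
top 56.21378734364386 314.5752929525004 236.24864129259484 ['img', 'fov_y', 'cx', 'cy', 'world_to_cam'] [[-0.022, -1.0, -0.001, -0.001], [0.996, -0.022, 0.083, -0.525], [-0.083, 0.0, 0.997, -1.094], [0.0, 0.0, 0.0, 1.0]]
side 49.1201862888427 320.25873239488294 247.99969152785278 ['img', 'fov_y', 'cx', 'cy', 'world_to_cam'] [[-0.997, -0.069, -0.022, 0.517], [0.028, -0.649, 0.761, -0.083], [-0.066, 0.758, 0.649, -1.486], [0.0, 0.0, 0.0, 1.0]]
key_short {'top': [([199, 204], 0.18)], 'side': [([373, 221], 0.59), ([344, 257], 0.22)]}
    [0.4688 0.1
[... 590 characters left out ...]
 'side': [([317, 205], 0.84)]}
    [ 0.544  -0.2715  0.0415]
pin_short_top {'top': [([206, 305], 0.66), ([201, 204], 0.4)], 'side': [([281, 318], 0.48), ([371, 344], 0.19)]}
    [0.4792 0.2583 0.1116]
pin_long_top {'top': [([407, 187], 0.45)], 'side': [([290, 202], 0.54)]}
    [ 0.6306 -0.2352  0.077 ]
mallet {'top': [([317, 252], 0.8)], 'side': [([329, 267], 0.8), ([292, 200], 0.33)]}
    [ 0.49   -0.017   0.0034]
mallet_grip {'top': [], 'side': [([346, 258], 0.9)]}
mat {'top': [([320, 179], 0.7)], 'side': [([271, 263], 0.6), ([299, 346], 0.46)]}
    [ 0.6698 -0.0284  0.0029]
offcut {'top': [([501, 287], 0.96), ([261, 139], 0.46)], 'side': [([367, 182], 0.85)]}
    [ 0.3856 -0.4767 -0.0013]
```

View pics/top0.png

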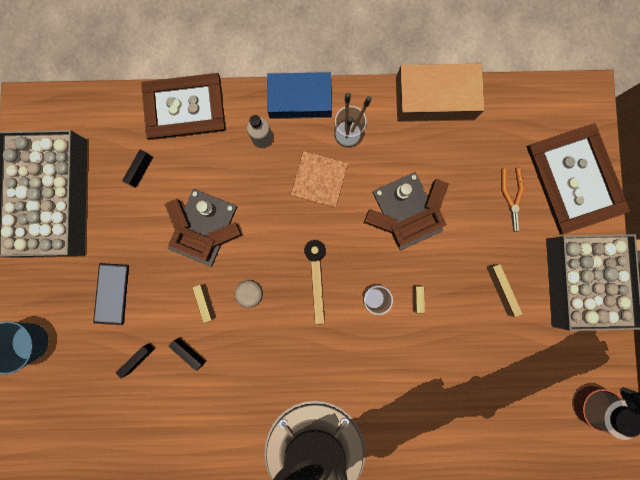

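View pics/side0.png

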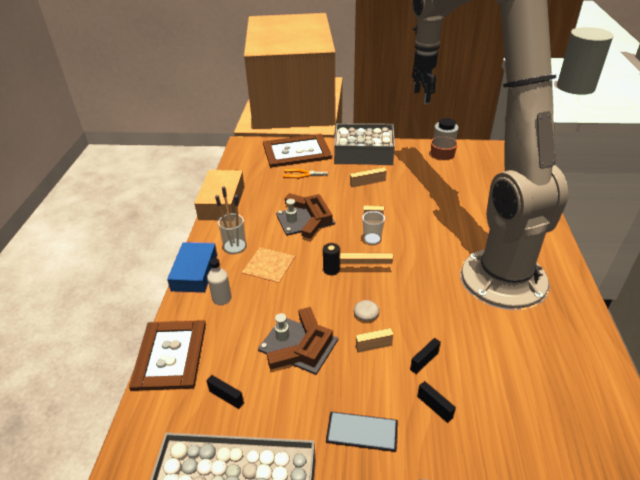

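Top view: the pale bars are at (204,303), (419,299) and (507,290). The black look-alikes are at (138,168), (135,360) and (187,353). The clamps are at (203,228) and (408,210), the mallet head is at (315,251) with its handle towards the robot, and the mat is at (320,179). The side view agrees: bars at (374,339), (373,209) and (368,177). I'll check the choice in one close crop and measure the bar lengths.

```bash
cat > fit.py <<'E'
from h import *
from scipy.optimize import minimize
def bar_pts(x,y,yaw,L,W,H,z0=0):
    c,s=np.cos(yaw),np.sin(yaw)
    return [(x+c*a-s*b,y+s*a+c*b,z) for a in(-L/2,L/2) for b in(-W/2,W/2) for z in(z0,z0+H)]
def sil(c,pts,S=8):
    p=np.array([proj(c,q) for q in pts]);h=cv2.convexHull(p.astype(np.float32))[:,0]
    m=np.zeros((480,640),np.uint8);return h
def render(h,x0,y0,w,hh,S=6):
    m=np.zeros((hh*S,w*S),np.uint8);cv2.fillConvexPoly(m,np.round((h-[x0-.5,y0-.5])*S*16-8).astype(np.int32),255,shift=4)
    return cv2.resize(m,(w,hh),interpolation=cv2.INTER_AREA)/255.
E
python3 - <<'E'
from fit import *
C={n:cam(n) for n in("top","side")}
t,s=C["top"]["img"],C["side"]["img"]
def cr(im,x,y,r): return cv2.resize(im[y-r*3//4:y+r*3//4,x-r:x+r],(400,300),interpolation=cv2.INTER_CUBIC)
m=np.vstack([np.hstack([cr(t,203,228,44),cr(t,408,212,44)]),np.hstack([cr(s,300,340,44),cr(s,306,214,44)])])
cv2.imwrite("pics/crop1.png",m)
for n,c in C.items():
  b,g,r=[c["img"][...,i].astype(int) for i in range(3)]
  hsv=cv2.cvtColor(c["img"],cv2.COLOR_BGR2HSV)
  for nm in (((204,303),(419,299),(507,290)) if n=="top" else ((374,339),(373,209),(368,177))):
    x,y=nm; print(n,nm,hsv[y,x],hsv[y+14,x+22])
    pm=((g>125)&(r>160)).astype(np.uint8)
    k,l,st,ce=cv2.connectedComponentsWithStats(pm)
    i=l[y-2:y+3,x-2:x+3].max();
    if i: 
      pts=np.argwhere(l==i)[:,::-1].astype(np.float32); rr=cv2.minAreaRect(pts);print(st[i],ce[i].round(1),rr)
      if n=="top": print("L mm",[np.linalg.norm(e)*1000 for e in [atz(c,cv2.boxPoints(rr)[0],.045)-atz(c,cv2.boxPoints(rr)[1],.045),atz(c,cv2.boxPoints(rr)[2],.045)-atz(c,cv2.boxPoints(rr)[1],.045)]],atz(c,rr[0],.045))
E
```

```text
top (204, 303) [ 24  99 208] [ 13 159 173]
[193 284  18  39 302] [201.3 303.4] ((201.1583709716797, 303.1067810058594), (37.76161575317383, 7.993769645690918), 72.6459732055664)
L mm [np.float64(19.138264002196554), np.float64(90.52868351915187)] [0.36745483 0.26315592 0.045     ]
top (419, 299) [ 25  99 206] [ 12 158 176]
[416 286   9  27 201] [420.2 299.6] ((420.2113342285156, 299.14947509765625), (26.018590927124023, 7.5830793380737305), 87.39744567871094)
L mm [np.float64(18.26309839728562), np.float64(61.93683089134979)] [ 0.36556055 -0.26296827  0.045     ]
top (507, 290) [ 22 104 208] [ 13 161 166]
[493 264  29  53 438] [507.5 290.3] ((507.4691467285156, 290.180419921875), (54.7271614074707, 8.021234512329102), 66.03751373291016)
L mm [np.float64(19.602221752515398), np.float64(129.24585259534442)] [ 0.38242689 -0.47355298  0.045     ]
side (374, 339) [ 15 145 130] [ 15 182 235]
[     0    136    640    344 153695] [291.8 332.1] ((319.5, 307.5), (343.0, 639.0), 90.0)
side (373, 209) [ 23 121 221] [ 15 184 229]
[     0    136    640    344 153695] [291.8 332.1] ((319.5, 307.5), (343.0, 639.0), 90.0)
side (368, 177) [ 15 145 111] [ 15 181 232]
```

View pics/crop1.png

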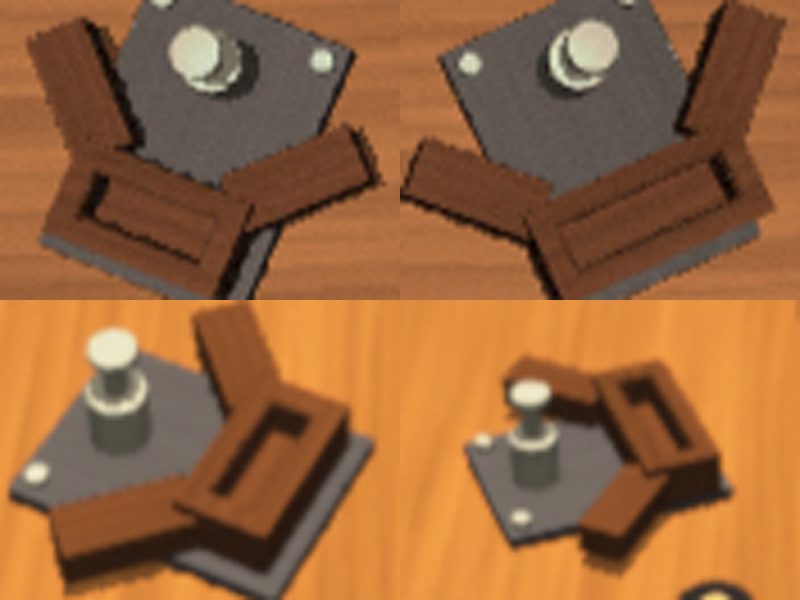

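Left clamp (203,228) has the short slot and the right one (408,210) has the long slot. By length the pale bars are 90 mm at (201,303) = key_long, 62 mm at (420,299) = key_short and 129 mm at (507,290) = offcut, so the keys stand opposite their own clamps. Next I'll fit poses to edges in both views and overlay them.

```bash
cat > fitall.py <<'E'
from h import *
from scipy.optimize import least_squares,minimize
from scipy.ndimage import map_coordinates
C={n:cam(n) for n in("top","side")}
G={}
for n,c in C.items():
    im=cv2.GaussianBlur(c["img"].astype(np.float32),(0,0),.7)
    G[n]=np.sqrt(sum(cv2.Sobel(im[...,k],cv2.CV_32F,1,0)**2+cv2.Sobel(im[...,k],cv2.CV_32F,0,1)**2 for k in range(3)))
def W(p,P):
    P=np.array(P,float)/1000;c,s=np.cos(p[2]),np.sin(p[2]);return np.array([p[0]+c*P[0]-s*P[1],p[1]+s*P[0]+c*P[1],P[2]])
def rect(x0,x1,y0,y1,z):
    q=[(x0,y0,z),(x1,y0,z),(x1,y1,z),(x0,y1,z)];return [(q[i],q[(i+1)%4]) for i in range(4)]
def score(p,E,views=("top","side")):
    s=0
    for n in views:
        for a,b in E:
            q=np.array([proj(C[n],W(p,np.array(a)+(np.array(b)-a)*t)) for t in np.linspace(.05,.95,15)])
            s+=map_coordinates(G[n],[q[:,1],q[:,0]],order=1).mean()
    return -s/len(E)
def refine(p,E,views=("top","side")):
    best=None
    for d in ((0,0,0),(.003,0,.03),(-.003,0,-.03),(0,.003,-.03),(0,-.003,.03)):
        r=minimize(lambda v:score(p+v*[.001,.001,.02],E,views),np.array(d)/[.001,.001,.02],method="Nelder-Mead")
        if best is None or r.fun<best.fun:best=r
    return p+best.x*[.001,.001,.02]
def view(n,x0,y0,pt): return n,np.array([x0+(pt[0]+.5)/4.545-.5,y0+(pt[1]+.5)/4.545-.5])
def pose(p0,ob):
    return least_squares(lambda p:np.hstack([proj(C[n],W(p,P))-u for P,(n,u) in ob]),p0,loss="soft_l1",x_scale=[.01,.01,.1])
E
cat > run1.py <<'E'
from fitall import *
def obs(L,T,S,t0,s0): return [(P,view("top",*t0,u)) for P,u in T]+[(P,view("side",*s0,u)) for P,u in S]
h=49.5
sh=obs(0,[((45,0,87),(195,53)),((82.5,-60,12),(354,52)),((-17.5,h,45),(82,148)),((-17.5,-h,45),(252,205)),((-72.5,-h,45),(218,297)),((-72.5,h,45),(43,232))],
 [((45,0,87),(113,48)),((82.5,60,12),(12,195)),((-82.5,-60,12),(372,143)),((-82.5,60,12),(275,298)),((-17.5,-h,45),(275,80)),((-72.5,-h,45),(350,105)),((-72.5,h,45),(270,240)),((-17.5,h,45),(177,205))],(159,195),(256,307))
h=62.5
lo=obs(0,[((45,0,87),(192,45)),((82.5,60,12),(40,62)),((-17.5,h,45),(125,208)),((-17.5,-h,45),(337,145)),((-72.5,-h,45),(375,208)),((-72.5,h,45),(162,300))],
 [((45,0,87),(130,92)),((82.5,-60,12),(65,150)),((82.5,60,12),(115,245)),((-82.5,60,12),(330,190)),((-17.5,-h,45),(197,75)),((-72.5,-h,45),(262,60)),((-72.5,h,45),(320,158)),((-17.5,h,45),(245,175))],(364,179),(262,181))
R={}
for nm,p0,ob,h,sl in(("short",[.55,.27,-.4],sh,49.5,34.5),("long",[.58,-.25,.4],lo,62.5,47.5)):
    r=pose(p0,ob);print(nm,r.x.round(4),"res",np.abs(r.fun).reshape(-1,2).round(1).tolist())
    E=rect(-72.5,-17.5,-h,h,45)+rect(-57.5,-32.5,-sl,sl,45)
    B=rect(-82.5,82.5,-60,60,12)
    q=refine(r.x,E+B[1:2]);R["block_"+nm]=q
    print("  refined",q.round(4),[refine(r.x,E,(v,)).round(4).tolist() for v in C],"slot",W(q,(-45,0,45)).round(4),"pin",W(q,(45,0,87)).round(4))
for nm,p0,L in(("key_short",[.3656,-.263,.0],64),("key_long",[.3675,.2632,.3],90)):
    E=rect(-L/2,L/2,-10,10,45)
    qs=[refine(np.array(p0)+[0,0,d],E) for d in(-.3,-.1,.1)]; q=min(qs,key=lambda p:score(p,E));R[nm]=q
    print(nm,q.round(4),score(q,E),[refine(q,E,(v,)).round(4).tolist() for v in C])
np.savez("poses.npz",**R)
ims={n:cv2.resize(c["img"],None,fx=4,fy=4,interpolation=cv2.INTER_CUBIC) for n,c in C.items()}
def draw(p,E):
    for n in C:
        for a,b in E:
            f=lambda P:tuple(np.round((proj(C[n],W(p,P))*4+1.5)*8).astype(int).tolist())
            cv2.line(ims[n],f(a),f(b),(0,255,0),1,cv2.LINE_AA,3)
for nm,h,sl in(("short",49.5,34.5),("long",62.5,47.5)):
    draw(R["block_"+nm],rect(-72.5,-17.5,-h,h,45)+rect(-57.5,-32.5,-sl,sl,45)+rect(-82.5,82.5,-60,60,12)+rect(44,46,-1,1,87))
for nm,L in(("key_short",64),("key_long",90)): draw(R[nm],rect(-L/2,L/2,-10,10,45)+rect(-L/2,L/2,-10,10,0))
def cr(n,x,y,w=50,h=37): return cv2.resize(ims[n][(y-h)*4:(y+h)*4,(x-w)*4:(x+w)*4],(266,200))
rows=[np.hstack([cr("top",*a) for a in((203,228),(408,212),(203,303))]),np.hstack([cr("side",*a) for a in((300,340),(306,214),(374,339))]),np.hstack([cr("top",419,299),cr("side",373,209),cr("top",319,255)])]
cv2.imwrite("pics/ov1.png",np.vstack(rows))
for t in("mallet","mat","mallet_grip"):
    for n in C:
        for x in outline_of(n,t)[:2]:
            m=x["pixels"].astype(np.uint8);ys,xs=np.nonzero(m);print(t,n,round(x["confidence"],2),np.round(x["centre"],1),m.sum(),xs.min(),xs.max(),ys.min(),ys.max())
        print("  place",[(np.round(x["centre"],1),round(x["confidence"],2)) for x in place_of(n,t)[:2]])
E
python3 run1.py
```

```text
short [ 0.5542  0.272  -0.3996] res [[1.3, 0.0], [0.9, 0.3], [0.7, 2.1], [0.6, 0.3], [1.9, 1.1], [1.0, 0.3], [0.2, 1.3], [0.7, 1.7], [1.2, 1.7], [0.8, 0.2], [2.7, 2.3], [0.6, 0.4], [0.2, 0.9], [0.3, 1.4]]
  refined [ 0.5553  0.272  -0.4034] [[0.5551, 0.2713, -0.4047], [0.5554, 0.2725, -0.4309]] slot [0.514  0.2897 0.045 ] pin [0.5967 0.2544 0.087 ]
long [ 0.5854 -0.247   0.3957] res [[0.2, 0.1], [0.5, 1.9], [1.4, 1.0], [1.5, 5.8], [0.3, 0.8], [0.1, 1.4], [0.0, 0.8], [0.4, 2.5], [1.4, 1.9], [0.9, 1.0], [1.1, 0.7], [0.4, 0.8], [0.3, 1.2], [0.3, 1.2]]
  refined [ 0.5869 -0.248   0.4081] [[0.5865, -0.2489, 0.405], [0.5853, -0.244, 0.4237]] slot [ 0.5456 -0.2658  0.045 ] pin [ 0.6282 -0.2301  0.087 ]
key_short [ 0.3651 -0.2617  0.0047] -721.4845 [[0.365, -0.2625, -0.0216], [0.3664, -0.2594, 0.007]]
key_long [0.3673 0.2638 0.3075] -722.76807 [[0.3672, 0.2626, 0.3054], [0.3673, 0.2662, 0.3246]]
mallet top 0.93 [316.1 273.3] 983 304 325 240 324
mallet top 0.37 [407.8 210.6] 3827 364 446 174 249
  place [(array([316. , 254.5]), 0.86)]
mallet side 0.69 [340.7 257.6] 1075 323 393 242 274
mallet side 0.33 [364.7 310.9] 402 354 378 300 319
  place [(array([329.9, 269.7]), 0.61)]
mat top 0.91 [320.8 178.1] 2137 291 346 152 207
  place [(array([320.4, 181.6]), 0.73)]
mat side 0.61 [338.6 256. ] 1069 323 392 242 274
mat side 0.58 [267.2 264.2] 1150 242 293 247 281
  place [(array([269.8, 264.9]), 0.79), (array([311.6, 173. ]), 0.38)]
mallet_grip top 0.71 [316.3 271.3] 925 304 324 240 323
  place [(array([318.4, 264.6]), 0.85)]
mallet_grip side 0.84 [338.2 256.3] 1014 323 391 242 274
  place [(array([343.3, 256.2]), 0.64)]
```

View pics/ov1.png

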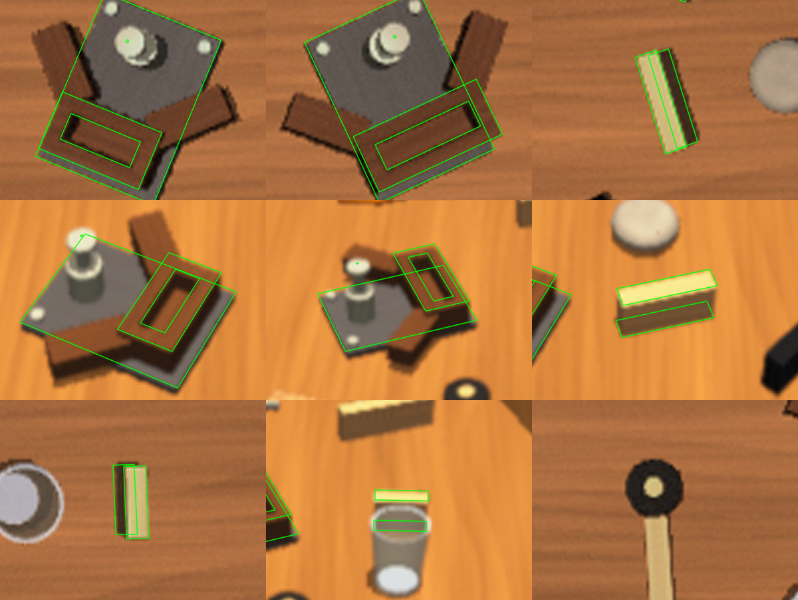

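The overlay fits to about a pixel: both clamps, both slots, key_long (top crop 663,100 of the montage) and key_short, which sits beside the cup. I'm moving to key_short.

{"api": "carry_out", "payload": {
  "rows": "20 47 -5 -2.3;20 47 -5 -2.3;20 47 -5 -2.3;20 47 -5 -2.3;20 48 -10 -2.3;20 48 -10 -2.3;20 48 -10 -2.3;18 48 -10 -2.3;0 0 0 0",
  "claw": 48,
  "force": 40
}}

```text
t: 3.22
eef_pos: [0.3662, -0.2587, 0.171]
tool_rot: [-0.001, 1.0, -0.001, -0.0]
contact_force: [-0.4, -0.6, 0.0]
gripper_width: 0.565
grasp_force: 0.0
```

{"api": "carry_out", "payload": {
  "rows": "-1 -3 -35 0;0 0 -40 0;0 0 -40 0;0 0 -25 0;0 0 -12 0;0 0 -5 0;0 0 0 0"
}}

```text
t: 4.1
eef_pos: [0.3645, -0.266, 0.0148]
tool_rot: [0.0, 1.0, -0.005, 0.0]
contact_force: [0.1, -0.4, 0.1]
gripper_width: 0.566
grasp_force: 0.0
```

{"api": "carry_out", "payload": {
  "rows": "0 0 0 0;0 0 0 0;0 0 0 0;0 0 0 0;0 0 0 0",
  "claw": 10
}}

```text
t: 4.72
eef_pos: [0.3647, -0.2659, 0.0151]
tool_rot: [0.0, 1.0, -0.005, 0.001]
contact_force: [-0.2, -0.8, 7.7]
gripper_width: 0.232
grasp_force: 39.9
```

{"api": "carry_out", "payload": {
  "rows": "0 0 20 0;0 0 45 0;0 0 55 0;0 0 45 0;12 46 0 5.6;12 46 0 5.6;12 46 0 5.6;12 46 0 5.6;12 46 0 5.6;12 46 0 5.6"
}}

```text
t: 5.98
eef_pos: [0.4361, 0.0119, 0.1796]
tool_rot: [0.0, 0.958, 0.286, 0.0]
contact_force: [0.8, -0.2, -0.8]
gripper_width: 0.224
grasp_force: 39.2
```

{"api": "carry_out", "payload": {
  "rows": "13 46 0 5.6;13 46 0 5.6;13 46 0 5.6;13 46 0 5.6;13 46 0 5.6;13 46 -20 5.6;0 3 -40 0;0 0 -30 0;0 0 0 0;0 0 0 0"
}}

```text
t: 7.22
eef_pos: [0.5147, 0.2899, 0.0905]
tool_rot: [0.0, 0.836, 0.549, 0.001]
contact_force: [-0.4, -0.4, -0.7]
gripper_width: 0.227
grasp_force: 39.2
```

```bash
cat > inhand.py <<'E'
import sys
from fitall import *
nm,L=sys.argv[1],float(sys.argv[2]);key=float(sys.argv[3])  # key: TCP height above key bottom, mm
o=get_obs();q=o["tool_rot"];yaw=2*np.arctan2(q[2],q[1]);z=o["eef_pos"]*1000
P=np.load("poses.npz");b=P["block_"+nm];s=W(b,(-45,0,45))
zb=z[2]-key
E=rect(-L/2,L/2,-10,10,zb)[:]  # bottom edges
print("tcp",z.round(1),"yaw",np.degrees(yaw).round(2),"width",o["gripper_width"])
sy=b[2]+np.pi/2*(1 if nm=="short" else -1)
print("slot",(s*1000).round(1),"yaw",np.degrees(sy).round(2),"d",(s*1000-z).round(1))
ims={n:cv2.resize(c["img"],None,fx=6,fy=6,interpolation=cv2.INTER_CUBIC) for n,c in C.items()}
p=np.array([z[0]/1000,z[1]/1000,yaw]);out=[]
sl=34.5 if nm=="short" else 47.5
for n in C:
    for pp,EE,col in((p,rect(-L/2,L/2,-10,10,zb)+rect(-L/2,L/2,-10,10,zb+45),(255,255,0)),(b,rect(-57.5,-32.5,-sl,sl,45),(0,255,0))):
        for a,bb in EE:
            f=lambda P:tuple(np.round((proj(C[n],W(pp,P))*6+2.5)*8).astype(int).tolist())
            cv2.line(ims[n],f(a),f(bb),col,1,cv2.LINE_AA,3)
    u=proj(C[n],W(p,(0,0,zb+20))).astype(int);out.append(ims[n][(u[1]-40)*6:(u[1]+40)*6,(u[0]-33)*6:(u[0]+33)*6])
cv2.imwrite(f"pics/hand_{sys.argv[4]}.png",np.hstack(out))
E
python3 inhand.py short 64 14 s1
```

```text
tcp [515.1 290.   91.1] yaw 66.64 width 0.22286985565188897
slot [514.  289.7  45. ] yaw 66.88 d [ -1.1  -0.3 -46.1]
```

View pics/hand_s1.png

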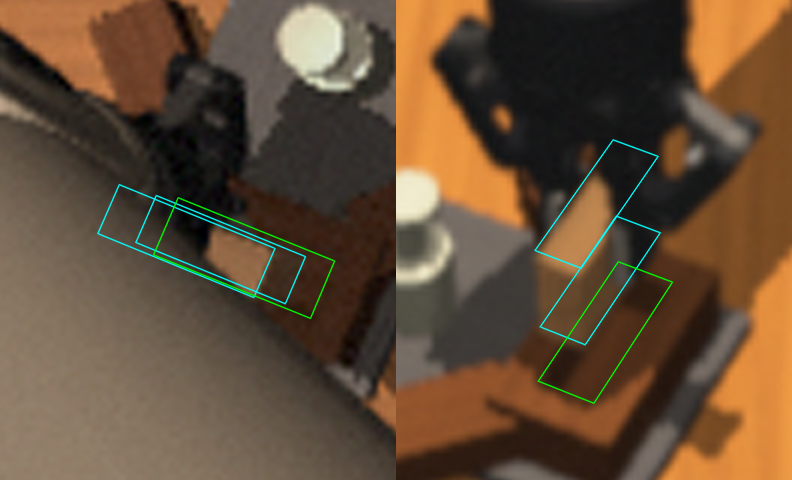

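The held key matches the model in both views, with its end at (272,265) in the top half and its top face near (570,240) in the side half. I'm lowering it into the slot.

{"api": "carry_out", "payload": {
  "rows": "-1 0 -15 0.3;0 0 -12 0;0 0 -6 0;0 0 -4 0;0 0 -4 0;0 0 -3 0;0 0 0 0"
}}

```text
t: 8.2
eef_pos: [0.5132, 0.2897, 0.0454]
tool_rot: [0.0, 0.834, 0.552, 0.0]
contact_force: [0.8, 0.1, -0.3]
gripper_width: 0.227
grasp_force: 39.3
```

{"api": "carry_out", "payload": {
  "rows": "0 0 0 0;0 0 0 0;0 0 0 0;0 0 20 0;0 0 40 0;0 0 50 0;0 0 50 0;0 0 0 0",
  "claw": 45
}}

```text
t: 9.2
eef_pos: [0.5152, 0.2917, 0.2113]
tool_rot: [0.0, 0.834, 0.552, 0.005]
contact_force: [0.1, -0.0, 0.0]
gripper_width: 0.529
grasp_force: 0.0
```

{"api": "carry_out", "payload": {
  "rows": "-30 0 0 -10;-30 -3 0 -10;-30 -4 0 -9;-30 -5 0 -7;-27 -5 0 -7;0 -5 0 -6;0 -4 -20 0;0 0 -45 0;0 0 -30 0;0 0 0 0"
}}

```text
t: 10.45
eef_pos: [0.3644, 0.2623, 0.1088]
tool_rot: [0.001, 0.988, 0.156, -0.002]
contact_force: [0.3, 0.2, 0.7]
gripper_width: 0.528
grasp_force: 0.0
```

```bash
cat > chk.py <<'E'
import sys
from fitall import *
P=np.load("poses.npz")
o=get_obs();q=o["tool_rot"];print("tcp",(o["eef_pos"]*1000).round(1),np.degrees(2*np.arctan2(q[2],q[1])).round(1),"q",o["q"].round(2))
for nm,L in(("short",64),("long",90)):
    if nm not in sys.argv[2:]: continue
    b=P["block_"+nm];s=W(b,(-45,0,0));p0=np.array([s[0],s[1],b[2]+np.pi/2])
    for z in(64,68,74,77):
        E=rect(-L/2,L/2,-10,10,z);r=refine(p0,E);print(nm,z,score(r,E).round(0),((r[:2]-s[:2])*1000).round(1),np.degrees(r[2]-p0[2]).round(1))
out=[]
for n,c in C.items():
    for nm in("short","long"):
        u=proj(c,W(P["block_"+nm],(0,0,45))).astype(int);out.append(cv2.resize(c["img"][u[1]-40:u[1]+40,u[0]-50:u[0]+50],(400,300),interpolation=cv2.INTER_CUBIC))
cv2.imwrite(f"pics/{sys.argv[1]}.png",np.vstack([np.hstack(out[:2]),np.hstack(out[2:])]))
E
python3 chk.py chk1 short
```

```text
tcp [366.2 263.9 111.1] 18.0 q [-0.33  0.33 -0.5   2.16  0.24  0.71 -2.25]
short 64 -1051.0 [-0.7  1. ] 0.6
short 68 -899.0 [-1.7 -0.7] 0.3
short 74 -740.0 [-1.9 -2.7] 0.6
short 77 -701.0 [-1.8 -3.7] 0.9
```

View pics/chk1.png

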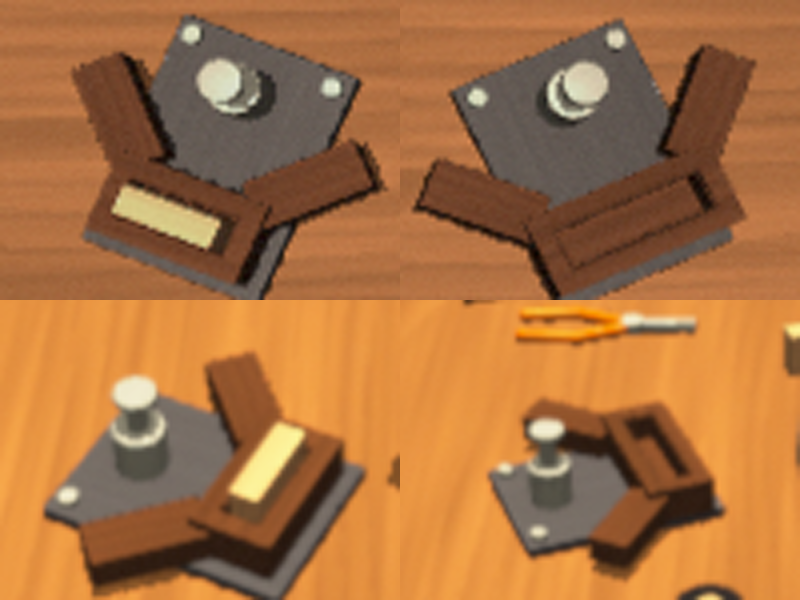

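key_short is fully seated: its top at 64 mm gives the best match, 1 mm off centre, and it shows at (165,217) in the crop. Next is key_long.

{"api": "carry_out", "payload": {
  "rows": "1 0 -35 -0.4;0 0 -35 0;0 0 -20 0;0 0 -7 0;0 0 0 0;0 0 0 0"
}}

```text
t: 11.3
eef_pos: [0.3679, 0.2641, 0.0144]
tool_rot: [-0.0, 0.988, 0.153, 0.001]
contact_force: [0.1, 0.0, -0.9]
gripper_width: 0.526
grasp_force: 0.0
```

{"api": "carry_out", "payload": {
  "rows": "0 0 0 0;0 0 0 0;0 0 0 0;0 0 0 0;0 0 0 0;0 0 30 0;0 0 50 0;0 0 50 0;0 0 35 0;0 0 0 0",
  "claw": 10
}}

```text
t: 12.55
eef_pos: [0.3685, 0.2646, 0.181]
tool_rot: [-0.001, 0.988, 0.152, 0.003]
contact_force: [-0.1, 0.3, -1.0]
gripper_width: 0.226
grasp_force: 39.2
```

{"api": "carry_out", "payload": {
  "rows": "15 -44 0 -7;15 -44 0 -7;15 -44 0 -7;15 -44 0 -7;15 -44 0 -7;15 -44 0 -7;15 -44 0 -7;15 -44 0 -7;15 -44 0 -7;15 -44 0 -7"
}}

```text
t: 13.8
eef_pos: [0.5165, -0.1778, 0.1768]
tool_rot: [0.0, 0.896, -0.444, -0.001]
contact_force: [0.8, -0.4, 0.1]
gripper_width: 0.229
grasp_force: 39.2
```

{"api": "carry_out", "payload": {
  "rows": "14 -45 0 -7;13 -45 -20 -7;0 0 -40 -0.2;0 0 -30 0;0 0 0 0;0 0 0 0"
}}

```text
t: 14.55
eef_pos: [0.5443, -0.2665, 0.0887]
tool_rot: [0.0, 0.836, -0.549, 0.0]
contact_force: [0.5, 0.0, 0.2]
gripper_width: 0.227
grasp_force: 39.2
```

```bash
python3 inhand.py long 90 14 l1
```

```text
tcp [ 545.  -266.8   89.7] yaw -66.63 width 0.2284940805306091
slot [ 545.6 -265.8   45. ] yaw -66.62 d [  0.6   0.9 -44.7]
```

View pics/hand_l1.png

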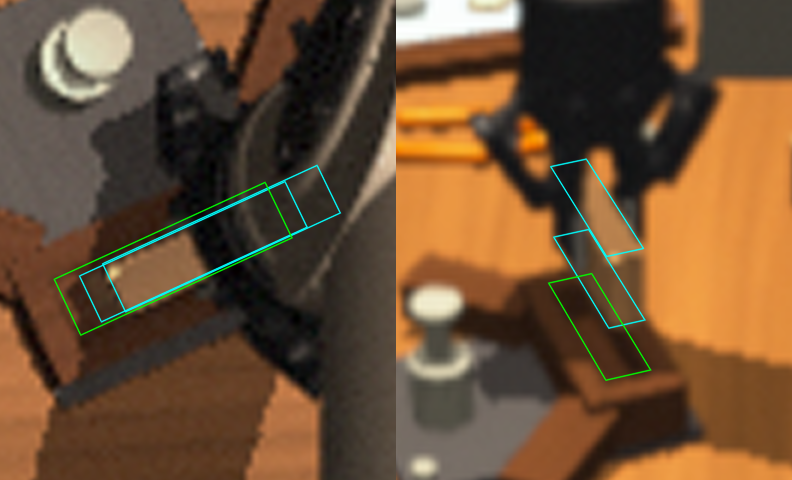

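The model and the held key coincide in both views, with the top-face end at (110,275) in the top half and (640,250) in the side half. I'm lowering it.

{"api": "carry_out", "payload": {
  "rows": "0 1 -14 0;0 0 -12 0;0 0 -6 0;0 0 -4 0;0 0 -4 0;0 0 -3 0;0 0 0 0"
}}

```text
t: 15.52
eef_pos: [0.5443, -0.2656, 0.0455]
tool_rot: [-0.0, 0.836, -0.549, 0.0]
contact_force: [-0.7, 0.0, -0.8]
gripper_width: 0.229
grasp_force: 39.4
```

{"api": "carry_out", "payload": {
  "rows": "0 0 0 0;0 0 0 0;0 0 0 0;0 0 20 0;0 0 40 0;0 0 50 0;0 0 40 0",
  "claw": 45
}}

```text
t: 16.4
eef_pos: [0.5446, -0.2657, 0.199]
tool_rot: [-0.0, 0.836, -0.549, 0.001]
contact_force: [0.2, -0.4, -0.9]
gripper_width: 0.531
grasp_force: 0.0
```

{"api": "carry_out", "payload": {
  "rows": "-15 40 0 10;-15 40 0 10;-15 40 0 10;-15 40 0 10;-15 40 0 10;-15 40 0 10;-15 10 0 7;0 0 0 0",
  "claw": 60
}}

```text
t: 17.4
eef_pos: [0.4387, -0.015, 0.1965]
tool_rot: [0.0, 1.0, 0.003, 0.001]
contact_force: [0.3, -0.2, -0.1]
gripper_width: 0.704
grasp_force: 0.0
```

```bash
python3 chk.py chk2 short long; cat > mal.py <<'E'
from h import *
C={n:cam(n) for n in("top","side")}
for n in C: C[n]["img"]=cv2.imread(f"pics/{n}0.png")
import fitall as F
from scipy.ndimage import map_coordinates
F.C=C
for n,c in C.items():
    im=cv2.GaussianBlur(c["img"].astype(np.float32),(0,0),.7)
    F.G[n]=np.sqrt(sum(cv2.Sobel(im[...,k],cv2.CV_32F,1,0)**2+cv2.Sobel(im[...,k],cv2.CV_32F,0,1)**2 for k in range(3)))
# head: top circle + handle top edges
def circ(z,r=25,N=16): 
    a=np.linspace(0,2*np.pi,N+1);q=[(r*np.cos(t),r*np.sin(t),z) for t in a];return list(zip(q[:-1],q[1:]))
H=[((-170,y,57),(-30,y,57)) for y in(-11,11)]
E=circ(85)+H*5
for z0 in(.0,):
  best=min((F.refine(np.array([.49,-.015,a]),E) for a in(-.06,0,.06)),key=lambda p:F.score(p,E))
  print("mallet",best.round(4),[F.refine(best,E,(v,)).round(4).tolist() for v in C])
print("grip",F.W(best,(-40,0,45)).round(4), "end",F.W(best,(-174,0,45)).round(4))
m=F.rect(-60,60,-60,60,4)
q=min((F.refine(np.array([.67,-.028,a]),m) for a in(-.1,-.25,.2,.1)),key=lambda p:F.score(p,m));print("mat",q.round(4))
# handle height: triangulate its end centre from colour edges
for n,px in(("top",None),):
  pass
u=F.W(best,(-174,0,57)); print("end proj",[proj(C[n],u).round(1).tolist() for n in C],"head top",[proj(C[n],F.W(best,(0,0,85))).round(1).tolist() for n in C])
ims=[]
for n,c in C.items():
    im=cv2.resize(c["img"],None,fx=4,fy=4,interpolation=cv2.INTER_CUBIC)
    for p,EE in((best,circ(85)+H+[((-174,-11,57),(-174,11,57))]+circ(0)),(q,m)):
        for a,b in EE:
            f=lambda P:tuple(np.round((proj(c,F.W(p,P))*4+1.5)*8).astype(int).tolist());cv2.line(im,f(a),f(b),(0,255,0),1,cv2.LINE_AA,3)
    v=proj(c,(.53,-.02,.03)).astype(int);ims.append(im[(v[1]-75)*4:(v[1]+75)*4,(v[0]-50 if n=="top" else v[0]-60)*4:][: ,:400 if n=="top" else 400])
cv2.imwrite("pics/mal.png",np.hstack(ims))
np.savez("mal.npz",mallet=best,mat=q)
E
python3 mal.py
```

```text
tcp [439.9 -16.2 196.2] 0.2 q [ 0.19  0.15 -0.32  2.11  0.06  0.89 -1.73]
short 64 -1021.0 [-0.7  1. ] 0.6
short 68 -871.0 [-1.8 -0.7] 0.5
short 74 -710.0 [-2.2 -2.7] 1.6
short 77 -671.0 [-1.9 -3.7] 0.8
long 64 -968.0 [-1.9 -0.3] -0.9
long 68 -850.0 [-1.6  0.5] -0.2
long 74 -697.0 [-2.1  1.5] -0.3
long 77 -662.0 [-3.8  2.2] -0.3
mallet [ 0.4867 -0.0111  0.035 ] [[0.4865, -0.0117, 0.0375], [0.4875, -0.0061, 0.0495]]
grip [ 0.4467 -0.0125  0.045 ] end [ 0.3128 -0.0172  0.045 ]
mat [ 0.6737 -0.0259 -0.2958]
end proj [[318.4, 324.2], [393.0, 254.8]] head top [[314.2, 250.2], [331.2, 247.0]]
```

View pics/chk2.png

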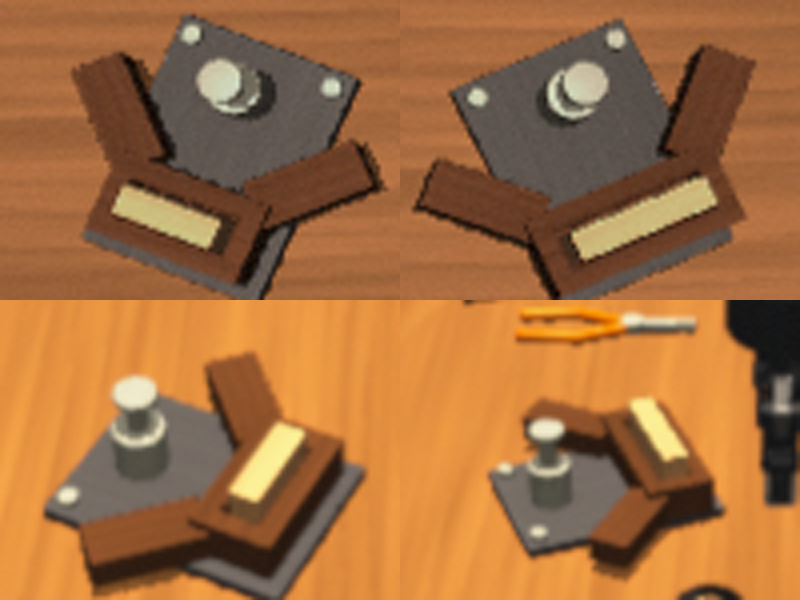

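View pics/mal.png

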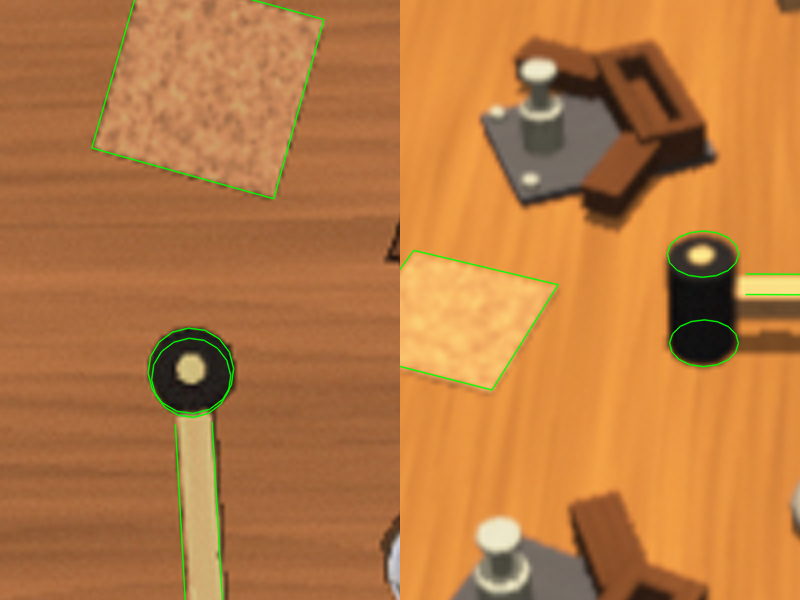

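Both keys are seated with their tops at 64 mm. The mallet's head is at (191,370) in the overlay with its handle towards the robot, and the mat is outlined correctly. I'm grasping the handle.

{"api": "carry_out", "payload": {
  "rows": "3 3 -40 1.8;0 0 -50 0;0 0 -40 0;0 0 -25 0;0 0 -10 0;0 0 -5 0;0 0 0 0"
}}

```text
t: 18.58
eef_pos: [0.4427, -0.0125, 0.0258]
tool_rot: [0.0, 1.0, 0.019, 0.0]
contact_force: [-0.0, 0.1, -0.1]
gripper_width: 0.703
grasp_force: 0.0
```

{"api": "carry_out", "payload": {
  "rows": "0 0 0 0;0 0 0 0;0 0 0 0;0 0 0 0;0 0 0 0;0 0 0 0",
  "claw": 10,
  "force": 110
}}

```text
t: 19.32
eef_pos: [0.4426, -0.0124, 0.0261]
tool_rot: [0.0, 1.0, 0.019, 0.001]
contact_force: [-2.0, 0.5, 7.4]
gripper_width: 0.241
grasp_force: 107.1
```

{"api": "carry_out", "payload": {
  "rows": "0 0 20 0;0 0 40 0;0 0 50 0;0 0 45 0;23 -36 0 0;24 -37 0 0;24 -37 0 0;24 -37 0 0;24 -37 0 0;22 -36 0 0"
}}

```text
t: 20.58
eef_pos: [0.5827, -0.2335, 0.1794]
tool_rot: [-0.0, 1.0, 0.019, -0.001]
contact_force: [-0.3, 0.6, -4.7]
gripper_width: 0.236
grasp_force: 108.0
```

{"api": "carry_out", "payload": {
  "rows": "0 0 -10 0;0 0 -10 0;0 0 0 0;0 0 0 0;0 0 0 0"
}}

```text
t: 21.2
eef_pos: [0.5833, -0.2321, 0.1609]
tool_rot: [0.0, 1.0, 0.019, 0.0]
contact_force: [-0.2, 0.6, -4.3]
gripper_width: 0.239
grasp_force: 108.2
```

```bash
cat > mh.py <<'E'
import sys
from h import *
P=np.load("poses.npz");b=P["block_"+sys.argv[1]]
o=get_obs();q=o["tool_rot"];yaw=2*np.arctan2(q[2],q[1]);e=o["eef_pos"]
c_,s_=np.cos(b[2]),np.sin(b[2]);pin=np.array([b[0]+.045*c_,b[1]+.045*s_,.087])
head=e+np.array([.044*np.cos(yaw),.044*np.sin(yaw),-.026])
print("tcp",(e*1000).round(1),np.degrees(yaw).round(1),"face",(head*1000).round(1),"pin",(pin*1000).round(1),"F",o["contact_force"].round(1),"w",o["gripper_width"],"q",o["q"].round(2))
C={n:cam(n) for n in("top","side")};out=[]
t={n:place_of(n,f"pin_{sys.argv[1]}_top")[:1] for n in C};print({n:[(np.round(x["centre"]).tolist(),x["confidence"]) for x in v] for n,v in t.items()})
if all(t.values()): print("pin net",(tri(C["top"],t["top"][0]["centre"],C["side"],t["side"][0]["centre"])*1000).round(1))
for n,c in C.items():
    im=cv2.resize(c["img"],None,fx=4,fy=4,interpolation=cv2.INTER_CUBIC)
    def ring(ctr,r,col):
        p=np.array([(proj(c,ctr+[r*np.cos(a),r*np.sin(a),0])*4+1.5) for a in np.linspace(0,6.283,30)]).astype(np.int32);cv2.polylines(im,[p],False,col,1,cv2.LINE_AA)
    ring(pin,.014,(0,255,0));ring(head,.025,(255,255,0));ring(head+[0,0,.085],.025,(255,255,0))
    u=proj(c,pin).astype(int);out.append(im[max(0,(u[1]-50)*4):(u[1]+50)*4,(u[0]-50)*4:(u[0]+50)*4])
cv2.imwrite(f"pics/{sys.argv[2]}.png",np.hstack(out))
E
python3 mh.py long mh1
```

```text
tcp [ 583.3 -232.1  160.9] 2.2 face [ 627.3 -230.4  134.9] pin [ 628.2 -230.1   87. ] F [-0.2  0.6 -4.3] w 0.23949496912098048 q [ 0.43  0.48 -0.2   1.73  0.12  0.94 -1.35]
{'top': [([320.0, 180.0], 0.35)], 'side': [([318.0, 213.0], 0.43)]}
pin net [574.4 -24.  204.8]
```

View pics/mh1.png

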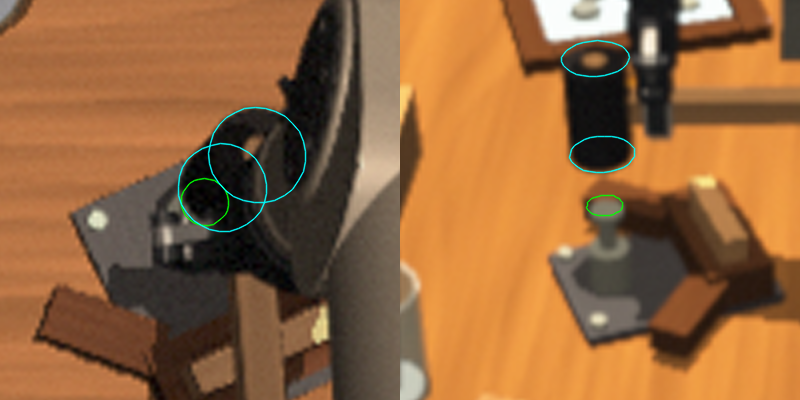

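The head (ring at (603,155)) hangs centred over the long pin's cap (605,206) with its face about 48 mm above it. Striking now.

{"api": "carry_out", "payload": {
  "rows": "0 0 -30 0;0 0 -40 0;0 0 -10 0;0 0 0 0"
}}

```text
t: 21.9
eef_pos: [0.5836, -0.2327, 0.083]
tool_rot: [0.0, 1.0, 0.019, 0.0]
contact_force: [-6.0, 2.4, 12.3]
gripper_width: 0.242
grasp_force: 110.4
```

{"api": "carry_out", "payload": {
  "rows": "0 0 30 0;0 0 0 0;0 0 -32 0;0 0 -2 0;0 0 0 0"
}}

```text
t: 22.52
eef_pos: [0.5818, -0.2335, 0.0769]
tool_rot: [0.0, 1.0, 0.018, -0.001]
contact_force: [-7.3, -0.3, 10.0]
gripper_width: 0.241
grasp_force: 119.7
```

{"api": "carry_out", "payload": {
  "rows": "0 0 40 0;0 0 50 0;0 0 20 0;0 0 0 0;0 0 0 0"
}}

```text
t: 23.15
eef_pos: [0.5818, -0.2321, 0.1842]
tool_rot: [-0.0, 1.0, 0.019, -0.002]
contact_force: [-1.0, 0.3, -3.9]
gripper_width: 0.237
grasp_force: 117.5
```

```bash
python3 mh.py long mh2
```

```text
tcp [ 581.8 -232.1  184.2] 2.2 face [ 625.8 -230.5  158.2] pin [ 628.2 -230.1   87. ] F [-1.   0.3 -3.9] w 0.23737555179596287 q [ 0.44  0.45 -0.21  1.71  0.11  0.99 -1.34]
{'top': [([404.0, 188.0], 0.59)], 'side': [([291.0, 210.0], 0.49)]}
pin net [ 631.7 -233.7   46.5]
```

View pics/mh2.png

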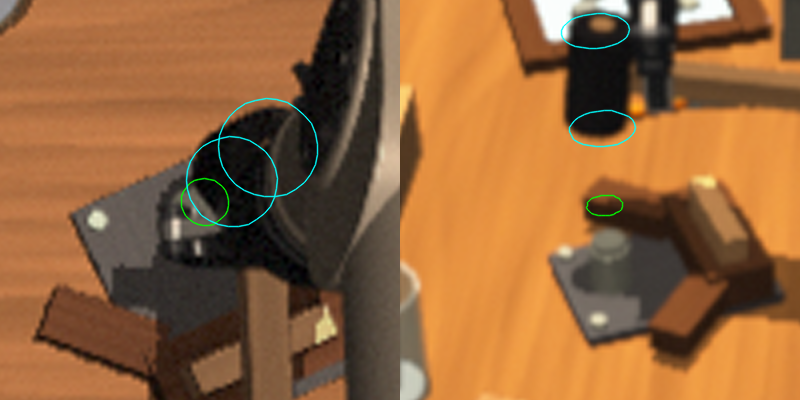

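The long pin is home: its cap sits just above the sleeve at (608,240), against the green ring at (605,206) where it started. The mallet tilted a few mm in the grip. On to the short pin.

{"api": "carry_out", "payload": {
  "rows": "-3 48 0 0;-3 48 0 0;-3 48 0 0;-3 48 0 0;-3 48 0 0;-3 49 0 0;-3 49 0 0;-3 49 0 0;-3 49 0 0;-3 49 0 0"
}}

```text
t: 24.6
eef_pos: [0.5527, 0.2539, 0.1857]
tool_rot: [0.0, 1.0, 0.019, -0.0]
contact_force: [0.2, 0.4, -3.5]
gripper_width: 0.236
grasp_force: 117.3
```

{"api": "carry_out", "payload": {
  "rows": "0 0 -15 0;0 0 -10 0;0 0 0 0;0 0 0 0"
}}

```text
t: 25.1
eef_pos: [0.5536, 0.2513, 0.1614]
tool_rot: [0.0, 1.0, 0.018, 0.0]
contact_force: [0.1, -0.1, -3.8]
gripper_width: 0.239
grasp_force: 117.3
```

```bash
python3 mh.py short mh3
```

```text
tcp [553.6 251.3 161.4] 2.0 face [597.6 252.9 135.4] pin [596.7 254.4  87. ] F [ 0.1 -0.1 -3.8] w 0.23864662561375316 q [-0.26  0.46 -0.35  1.77  0.19  0.94 -2.23]
{'top': [([199.0, 204.0], 0.59)], 'side': [([372.0, 243.0], 0.68)]}
pin net [473.  209.6 309. ]
```

View pics/mh3.png

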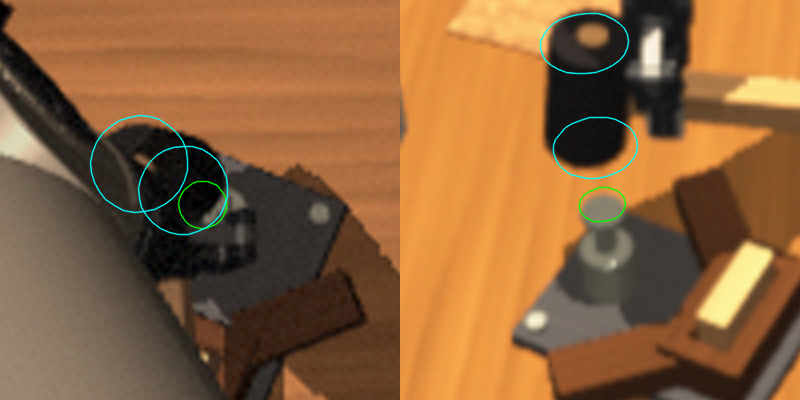

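The head (face about (586,140)) is above the short pin's cap (602,204), leaning a little, so I'm shifting 3 mm back as I strike.

{"api": "carry_out", "payload": {
  "rows": "-3 1 10 0;0 0 0 0;0 0 -40 0;0 0 -42 0;0 0 -11 0;0 0 0 0"
}}

```text
t: 26.05
eef_pos: [0.55, 0.2536, 0.0785]
tool_rot: [0.0, 1.0, 0.019, -0.0]
contact_force: [0.1, 1.2, -4.8]
gripper_width: 0.242
grasp_force: 117.5
```

{"api": "carry_out", "payload": {
  "rows": "0 0 30 0;0 0 0 0;0 0 -33 0;0 0 -3 0;0 0 0 0"
}}

```text
t: 26.68
eef_pos: [0.5517, 0.255, 0.0755]
tool_rot: [-0.001, 1.0, 0.019, 0.002]
contact_force: [-5.2, -1.4, 18.4]
gripper_width: 0.239
grasp_force: 121.9
```

{"api": "carry_out", "payload": {
  "rows": "0 0 40 0;0 0 50 0;0 0 20 0;0 -40 0 0;0 -40 0 0;0 -40 0 0;0 0 0 0"
}}

```text
t: 27.55
eef_pos: [0.55, 0.1284, 0.1816]
tool_rot: [0.002, 1.0, 0.016, -0.001]
contact_force: [1.7, 0.1, -4.6]
gripper_width: 0.241
grasp_force: 118.7
```

```bash
cat > fin.py <<'E'
from fitall import *
P=np.load("poses.npz");o=get_obs();print("tcp",(o["eef_pos"]*1000).round(1),o["contact_force"].round(1))
# cap height: best ring z along pin axis in each view
for nm in("short","long"):
    b=P["block_"+nm]; a=np.linspace(0,2*np.pi,25);r=[]
    for d in range(0,36):
        q=[(45+14*np.cos(t),14*np.sin(t),87-d) for t in a];r.append(score(b,list(zip(q[:-1],q[1:])),("side",)))
    print(nm,"cap depth best mm",np.argsort(r)[:4])
    print([ (np.round(x["centre"],1).tolist(),proj(C["side"],W(b,(45,0,57))).round(1).tolist()) for x in place_of("side",f"pin_{nm}_top")[:1]])
    b=P["block_"+nm];s=W(b,(-45,0,0));L={"short":64,"long":90}[nm];E=rect(-L/2,L/2,-10,10,64);k=refine(np.array([s[0],s[1],b[2]+np.pi/2]),E);print(" key off",((k[:2]-s[:2])*1000).round(1))
E
python3 fin.py
```

```text
tcp [549.8 133.2 182. ] [-0.1  1.3 -4.6]
short cap depth best mm [29 30 28 31]
[([280.9, 326.5], [281.1, 324.0])]
 key off [-0.4  2.3]
long cap depth best mm [7 8 6 9]
[]
 key off [-2.2 -0.5]
```

The short pin is home at about 29 mm. Now I'm carrying the mallet to the mat.

{"api": "carry_out", "payload": {
  "rows": "16 -32 0 0;16 -32 0 0;16 -32 0 0;16 -32 0 0;14 -33 0 0;0 0 -40 0;0 0 -50 0;0 0 -35 0;0 0 0 0;0 0 0 0"
}}

```text
t: 29.0
eef_pos: [0.6294, -0.0265, 0.0587]
tool_rot: [-0.0, 1.0, 0.019, 0.001]
contact_force: [0.8, 0.4, -3.5]
gripper_width: 0.236
grasp_force: 118.6
```

{"api": "carry_out", "payload": {
  "rows": "0 0 -8 0;0 0 -8 0;0 0 -4 0;0 0 -3 0;0 0 0 0"
}}

```text
t: 29.62
eef_pos: [0.6279, -0.0275, 0.0341]
tool_rot: [-0.0, 1.0, 0.019, -0.0]
contact_force: [0.7, 0.5, -4.1]
gripper_width: 0.242
grasp_force: 118.7
```

```bash
python3 - <<'E'
from fitall import *
o=get_obs();print("tcp",(o["eef_pos"]*1000).round(1),o["contact_force"].round(1))
P=np.load("poses.npz");b=P["block_long"];a=np.linspace(0,2*np.pi,25);r=[]
for d in range(36):
    q=[(45+14*np.cos(t),14*np.sin(t),87-d) for t in a];r.append(score(b,list(zip(q[:-1],q[1:])),("side",)))
print("long",np.argsort(r)[:5])
for n in C:
    x=place_of(n,"mallet")[:1];print(n,[(np.round(y["centre"],1).tolist(),y["confidence"]) for y in x],"mat centre",proj(C[n],(.6737,-.0259,.004)).round(1),"exp face",proj(C[n],o["eef_pos"]+[.044,.002,-.026]).round(1))
E
```

```text
tcp [628.2 -27.5  34.4] [-0.7  0.3 -4.7]
long [34 33 35 32 31]
top [([244.7, 292.4], 0.31)] mat centre [318.5 178.4] exp face [318.4 178.6]
side [([266.8, 261.0], 0.69)] mat centre [268.4 262.9] exp face [268.7 261.9]
```

{"api": "carry_out", "payload": {
  "rows": "0 0 -3 0;0 0 -2 0;0 0 0 0"
}}

```text
t: 30.2
eef_pos: [0.6278, -0.0275, 0.029]
tool_rot: [0.0, 1.0, 0.019, -0.0]
contact_force: [0.0, -0.5, -4.0]
gripper_width: 0.238
grasp_force: 118.7
```

{"api": "carry_out", "payload": {
  "rows": "0 0 -2 0;0 0 -1 0;0 0 0 0"
}}

```text
t: 30.58
eef_pos: [0.628, -0.0275, 0.0262]
tool_rot: [0.0, 1.0, 0.019, -0.0]
contact_force: [-0.3, -0.3, -4.6]
gripper_width: 0.24
grasp_force: 118.7
```

{"api": "carry_out", "payload": {
  "rows": "0 0 -2 0;0 0 0 0;0 0 0 0"
}}

```text
t: 30.95
eef_pos: [0.6283, -0.0275, 0.0244]
tool_rot: [0.0, 1.0, 0.019, 0.0]
contact_force: [0.1, -0.0, -3.4]
gripper_width: 0.24
grasp_force: 119.2
```

{"api": "carry_out", "payload": {
  "rows": "0 0 -2 0;0 0 -1 0;0 0 0 0"
}}

```text
t: 31.32
eef_pos: [0.6283, -0.0274, 0.0239]
tool_rot: [0.0, 1.0, 0.019, 0.0]
contact_force: [-9.0, 0.6, 18.0]
gripper_width: 0.242
grasp_force: 122.4
```

{"api": "carry_out", "payload": {
  "rows": "0 0 -2 0;0 0 0 0"
}}

```text
t: 31.58
eef_pos: [0.6282, -0.0274, 0.0236]
tool_rot: [0.001, 1.0, 0.019, 0.0]
contact_force: [-14.9, -0.4, 32.6]
gripper_width: 0.242
grasp_force: 124.8
```

Contact made. I'm easing off, releasing and withdrawing straight up.

{"api": "carry_out", "payload": {
  "rows": "0 0 3 0;0 0 0 0",
  "force": 20
}}

```text
t: 31.82
eef_pos: [0.6283, -0.0274, 0.0239]
tool_rot: [0.0, 1.0, 0.019, 0.0]
contact_force: [-7.0, 0.2, 13.4]
gripper_width: 0.238
grasp_force: 120.9
```

{"api": "carry_out", "payload": {
  "rows": "0 0 0 0;0 0 0 0;0 0 0 0;0 0 0 0;0 0 0 0",
  "claw": 60
}}

```text
t: 32.45
eef_pos: [0.6281, -0.0274, 0.0222]
tool_rot: [-0.0, 1.0, 0.019, -0.0]
contact_force: [0.5, 0.1, 0.1]
gripper_width: 0.701
grasp_force: 0.0
```

{"api": "carry_out", "payload": {
  "rows": "0 0 20 0;0 0 40 0;0 0 50 0;0 0 50 0;-40 0 30 0;-40 0 0 0;-40 0 0 0;-40 0 0 0;-30 0 0 0;0 0 0 0"
}}

```text
t: 33.7
eef_pos: [0.4364, -0.0277, 0.2135]
tool_rot: [0.001, 1.0, 0.019, 0.0]
contact_force: [0.7, 0.2, -0.3]
gripper_width: 0.701
grasp_force: 0.0
```

```bash
cat > last.py <<'E'
from fitall import *
o=get_obs();print("tcp",(o["eef_pos"]*1000).round(1),o["contact_force"].round(1),o["t"])
def circ(z,r=25,N=16):
    a=np.linspace(0,2*np.pi,N+1);q=[(r*np.cos(t),r*np.sin(t),z) for t in a];return list(zip(q[:-1],q[1:]))
H=[((-170,y,61),(-30,y,61)) for y in(-11,11)];E=circ(89)+H*4
for v in(("top","side"),("side",),("top",)):
    k=refine(np.array([.672,-.026,.03]),E,v);print("mallet",v,k.round(4),score(k,E,v))
P=np.load("poses.npz");a=np.linspace(0,2*np.pi,25)
for nm,L in(("short",64),("long",90)):
    b=P["block_"+nm]
    for v in C:
        r=[score(b,[((45+14*np.cos(s),14*np.sin(s),87-d),(45+14*np.cos(t),14*np.sin(t),87-d)) for s,t in zip(a[:-1],a[1:])],(v,)) for d in range(34)]
        print(nm,v,"cap",np.argsort(r)[:4],end=" ")
    x={n:place_of(n,f"pin_{nm}_top")[:1] for n in C}
    if all(x.values()): print("pin net",(tri(C["top"],x["top"][0]["centre"],C["side"],x["side"][0]["centre"])*1000).round(1),end=" ")
    s=W(b,(-45,0,0));E2=rect(-L/2,L/2,-10,10,64);k=refine(np.array([s[0],s[1],b[2]+np.pi/2]),E2);print("key off",((k[:2]-s[:2])*1000).round(1),score(k,E2).round(0))
for n in C:
    d=np.abs(C[n]["img"].astype(int)-cv2.imread(f"pics/{n}0.png").astype(int)).max(2)
    for t in "cup stone glue brushes phone offcut pliers".split():
        x=recognise(n,t)[:1]
        if x: u=np.array(x[0]["centre"]).astype(int);print(n,t,u,"changed px",(d[max(0,u[1]-12):u[1]+12,max(0,u[0]-12):u[0]+12]>40).sum())
E
python3 last.py
```

```text
tcp [438.9 -27.4 213.6] [-0.3 -0.7 -0.1] 33.8
mallet ('top', 'side') [ 0.6775 -0.0254  0.0304] -684.8194
mallet ('side',) [ 0.6776 -0.0206  0.0385] -401.57108
mallet ('top',) [ 0.6773 -0.026   0.0353] -364.7285
short top cap [33 32 31 30] short side cap [29 30 28 31] pin net [587.8 257.6  60.1] key off [-0.7  1. ] -1023.0
long top cap [31 30 32 29] long side cap [31 30 32 29] pin net [ 628.2 -235.6   60.6] key off [-1.9 -0.3] -968.0
top cup [380 299] changed px 60
top stone [248 296] changed px 0
top glue [258 131] changed px 0
top brushes [350 124] changed px 0
top phone [109 292] changed px 0
top pliers [515 200] changed px 0
side cup [368 229] changed px 0
side stone [364 309] changed px 0
side glue [215 283] changed px 0
side brushes [233 229] changed px 0
side phone [361 430] changed px 0
side offcut [371 175] changed px 52
side pliers [297 170] changed px 0
```

```bash
python3 -c "
from station import *
print(hand_in())"
```

```text
the job is handed in; nothing more can be done
None
```

I handed the job in at about 34 s: both keys measured seated, both pins about 29–31 mm down, the mallet standing on its face on the mat, and no bystander seen to move. The hand-in returned no verdict, and I viewed 12 pictures, two over the limit of 10.

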